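# Transfer the load to the generator at a changeover board

## Task

Put this board's load over from the mains to the generator by pushing with a fingertip, gripping nothing: push the breaker's blue toggle off (down the board, away from the cable glands), push the arm of the black changeover lever round from the blue mains label past the black off label fully to the orange generator label, then push the toggle on again. The lever may only be moved while the breaker is off. Push gently so that the loose board stays where it lies, and leave the tape roll, the spare breaker and the screwdriver alone.

Things in the scene. Friction and masses are not known exactly. Their poses are not given: they have to be found in the camera images.
- board: White and grey plastic enclosure, 4 to 6 kg, lying loose on the bench, face up: 280 mm along x, 380 mm along y, flat cover 120 mm above the bench. Origin: centre of its underside. +x points to its top edge (five black cable glands, away from the robot), +y to its left half with the breaker; right half: changeover switch. Two pilot lamps 14 mm high on the cover at x = 112, y = -65 and -125 mm.
- changeover_axis (a point): Point on the vertical axis of the changeover lever, at the top face of its grey escutcheon (90 mm square, 4 mm thick), 124 mm above the bench; at board x = -30, y = -85 mm. It does not move with the lever.
- handle_end (a point): Point on the black lever, 82 mm from its axis, at mid-height of the arm, 150 mm above the bench. Round hub 52 mm in diameter, 42 mm high, with one straight radial arm that ends 90 mm from the axis; arm 20 mm wide (24 mm within 55 mm of the axis), underside 14 mm and top 38 mm above the escutcheon, white stripe along its top.
- changeover (a joint): Lever angle (rad), growing clockwise seen from above. 0: arm along the board's +x, at the black label (off); -1.047: at the blue label (mains), on the left; +1.047: at the orange label (generator), on the right. Labels: 16 mm squares 103 mm from the axis. Stops at -1.10 and +1.10. No spring; friction 0.28 N m (4 N at 70 mm): it stays where it is left.
- toggle_pivot (a point): Middle of the breaker toggle's hinge line, which runs along the board's y; 107 mm above the bench, at board x = 0, y = +85 mm. The breaker's white nose around it (45 mm along x, 81 mm along y) stands 7 mm out of the cover, its top 127 mm above the bench; blank modules 3 mm high flank it to 67 mm either side.
- toggle_tip (a point): Middle of the outer edge of the breaker's blue toggle, 42 mm from the hinge line. The toggle is one bridged bar 70 mm long along the board's y, 9 to 12 mm thick; upright it stands 22 mm above the nose, on or off 18 mm.
- breaker (a joint): Angle of the breaker toggle (rad): 0 upright, +0.42 on (leaning to the board's top edge, +x), -0.42 off (leaning to the bottom edge, -x); stops there. No spring: friction of 0.08 N m (about 2.5 N at the bar), it stays where it is left, so push it fully over. Beyond 0.25 rad either way it counts as on or off.
- tape_roll: Red roll of insulating tape lying flat on the cover below the changeover switch, 60 mm in diameter with a 36 mm hole, 19 mm high, loose. Origin: centre of its underside. To be left alone.
- spare_breaker: White three-pole breaker standing loose on the bench to the left of the board, 85 x 54 mm, 78 mm high. Origin: centre of its underside. To be left alone.
- screwdriver: Screwdriver with an orange handle lying loose on the bench to the right of the board. To be left alone.

How it is judged:
By the outcome, as a careful person would: the job done as asked, in the order asked, and still so for the second after the job is handed in, with the robot touching nothing.
It also fails if it takes over 58 s, if anything falls off the work surface, if the arm or the gripper's body presses on something with over 40 N, if the wrist force passes 120 N, or if a joint passes its speed limit or range.

## Robot

A 7-joint arm with a two-finger parallel gripper is mounted at the origin on the work surface. World frame = base frame: x ahead of the robot, y to its left, z up, the work surface at z = 0. Lengths are in m, angles in rad, forces in N, time in s.
With the tool pointing down it reaches from about 0.35 to 0.9 m from the base axis. Payload 19.9 kg.
Tool frame: the origin (TCP) lies on the front face of the gripper's body, between the roots of the fingers; the fingertips stand 97 mm ahead of it and the grasp point (between the pads) lies 78 mm ahead of it; z points along the fingers, y is the line along which they close (so a half turn about z gives the same grasp; the last joint's range is limited). The gripper opens to 94 mm and grips with 3 to 60 N. Pads are 16 mm wide; open, the fingers measure 119 mm over their backs; the gripper's body (75 mm by 177 mm) begins 78 mm behind the grasp point.
Start: joints at [-1.357, 0.417, -0.01, 1.614, 0.005, 1.111, -0.053], TCP at [0.158, 0.605, 0.303] pointing down, gripper open.
Joint ranges: [-2.81, 2.81], [-0.39, 2.02], [-1.27, 1.25], [0.06, 2.57], [-1.19, 4.33], [0.19, 2], [-2.82, 2.82]. Speed limits (rad/s): [1.89, 1.89, 2.39, 2.39, 3.01, 3.01, 3.01].

## Interface

Orientations are given as a unit quaternion [w, x, y, z].
In Python, from station import manip gives the robot as it stands.
- The arm moves only by the tool send_rows, never from a script. Its argument "targets" is a list of rows, each a list of 3 entries, a list of its own where there are three numbers: the closure, from 0 (fully open) to 1 (shut), then the shift along the tool's x, y, z in units of 30 mm (1.0 is 30 mm), then the turn about the tool's z in units of 6 degrees (1.0 is 6 degrees). In form: [[hand, [tx, ty, tz], roll], ...]. A call has 1 to 20 rows; each row shifts and turns the commanded pose from where the row before left it, along the tool's axes as they then stand; what a row does not reach is not made up. A row lasts 1/10 s, in which the tool goes at most 50 mm and 8.59 degrees, less where a joint would pass 70% of its speed; a pose out of reach is approached as far as the arm can. A call is refused whole if a number of a shift passes 1 or a number of a turn 1, either way. A call with a gripper value outside its range is refused whole. The fingers move at their own pace and stop on an object; "grip_force" is the grip in N (left out, the last holds). Time passes only in rows, so rows that do not move let the fingers close. It gives the time, the measured TCP pose, the force, the opening and the grip force at its end, in the units of the state.
- manip.get_state(): the state, without advancing time (a new reading comes with each control period).
- manip.capture(name): name is "side" or "top"; returns a dict with "color" (480x640x3 uint8, red, green, blue), "vertical_fov" (degrees; the focal length in pixels is half the picture's height over the tangent of half this angle, whatever the lens; pixels are square), "cx", "cy" (the principal point, pixels), "D" ([k1, k2, p1, p2, k3] as OpenCV has them; the pictures are not rectified), "position" and "orientation" of the camera in the world. Camera axes: x right, y up, looking along -z (the intrinsics and any distortion apply to the point x, -y, -z); pixel columns grow to the right and rows downward; lengths in m; the calibration is good to about 2 mm. A picture is of the moment at which its call begins. There is no depth.
- manip.close_job(): hands the job in; it is judged then, once.
The state is a dict: "clock": time; "joint_positions": joint angles; "dq": joint speeds; "joint_efforts": joint torques, N m; "tcp_pos": TCP position; "tool_rot": TCP orientation; "force": force on the tool from outside, world axes, zero at the start; "wrist_torque": the same for the moment, N m; "grip_width": finger opening in m; "grip_force": force on a finger pad.
Only numpy, scipy, OpenCV 4.12 (cv2) and the standard library are available. Lean on these libraries where they do the work, as an engineer would, in place of code of your own. Each camera call takes 0.05 s, during which the arm holds its last target. There are 200 camera calls.

## Working session

There is one attempt and no reset: what is moved stays moved. The work goes in short steps, Python scripts to look and compute and a tool call to move; the robot and the scene stay as the last step left them, time stands still between calls to the robot, and variables do not carry over. Pictures are saved under pics/ and viewed, at most 10 in all, crops included, and the job is handed in when it is done.

Besides the shell and the picture viewer there is one more tool, called after ">>>" as name(argument=value, ...), one argument or row to a line, values as JSON. send_rows: Moves the arm, as the interface text tells. Its arguments: {"type":"object","properties":{"targets":{"type":"array"},"grip_force":{"type":"number"}},"required":["targets"]}

```bash
mkdir -p pics
cat > h.py <<'E'
import numpy as np, cv2
from scipy.spatial.transform import Rotation as R
from station import manip
def cam(n):
    c=manip.capture(n); f=240/np.tan(np.radians(c["vertical_fov"])/2)
    c["K"]=np.array([[f,0,c["cx"]],[0,f,c["cy"]],[0,0,1.]])
    q=c["orientation"]; c["R"]=R.from_quat([q[1],q[2],q[3],q[0]]).as_matrix()
    return c
def rays(c,uv):
    p=cv2.undistortPoints(np.array(uv,float).reshape(-1,1,2),c["K"],np.array(c["D"],float))[:,0]
    return np.c_[p[:,0],-p[:,1],-np.ones(len(p))]@c["R"].T
def plane(c,uv,z):
    d=rays(c,uv);o=np.array(c["position"]);return o+d*((z-o[2])/d[:,2])[:,None]
def proj(c,X):
    p=(np.array(X,float).reshape(-1,3)-c["position"])@c["R"];p=p*[1,-1,-1]
    return cv2.projectPoints(p,np.zeros(3),np.zeros(3),c["K"],np.array(c["D"],float))[0][:,0]
E
python3 - <<'E'
from h import *
for n in("top","side"):
    c=cam(n);cv2.imwrite(f"pics/{n}0.png",c["color"][:,:,::-1]);print(n,c["position"],c["orientation"],c["D"],c["vertical_fov"])
print(manip.get_state())
E
```

```text
top [0.49735678 0.06845153 1.04898111] [ 0.71232244  0.03336762 -0.04529585 -0.69959391] [-0.05566272  0.          0.          0.          0.        ] 51.03085818809967
side [ 0.17220132 -0.44865324  0.90849484] [ 0.88702292  0.31183499 -0.12003159 -0.31865609] [-0.08290485  0.          0.          0.          0.        ] 56.403214889195006
{'clock': 0.1, 'joint_positions': array([-1.35751592,  0.41790765, -0.01031348,  1.61411287,  0.00468002,
        1.11070379, -0.05297347]), 'dq': array([-8.30302398e-04, -1.65180537e-03, -4.46328173e-04, -1.16123933e-03,
        5.87313407e-04, -5.58456860e-05,  7.19873198e-04]), 'joint_efforts': array([ 1.04488576e-03, -8.52585053e+01,  6.39524963e-01, -4.26705909e+01,
       -4.89436090e-02,  1.63771649e-02,  5.69748511e-05]), 'tcp_pos': array([0.1574542 , 0.60459771, 0.30209234]), 'tool_rot': array([-3.84776953e-05,  1.27028446e-01,  9.91898920e-01, -5.52454785e-04]), 'force': array([-0.18989022, -0.62185557,  0.19270781]), 'wrist_torque': array([0.04337631, 0.02443802, 0.04096001]), 'grip_force': 0.0, 'grip_width': 0.09397397592972964}
```

View pics/top0.png

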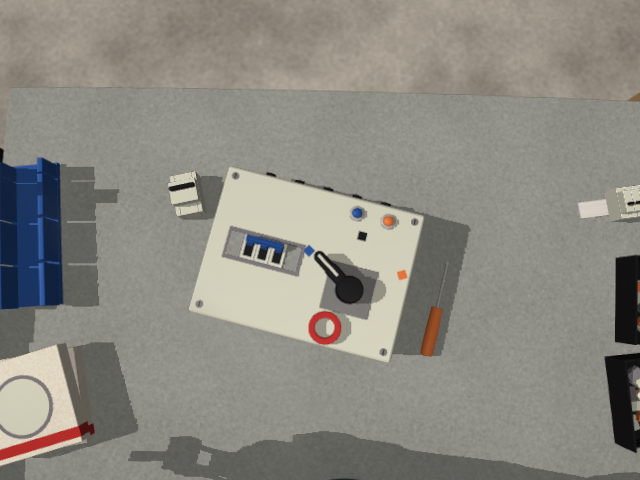

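View pics/side0.png

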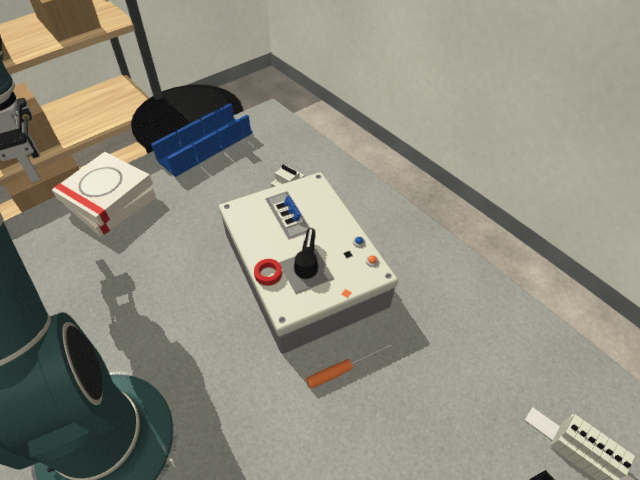

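The top view shows the board turned clockwise. Its corners are near (230,167), (423,215), (389,361) and (190,311). The toggle is at (264,243), the lever hub at (349,290) with its arm end at (319,255), and the labels at (309,251), (362,236) and (402,275). The tape is at (325,328). The side view agrees: lever at mains, toggle at (292,208).

```bash
cat > meas.py <<'E'
from h import *
def cen(m,uv,r):
    m=m.copy();k=np.zeros_like(m);cv2.circle(k,uv,r,255,-1);m&=k
    n,l,s,c=cv2.connectedComponentsWithStats(m)
    i=1+np.argmax(s[1:,4]);return c[i],s[i,4]
def pose():
    A=np.array([-.030,-.085]);lab=lambda a:A+.103*np.array([np.cos(a),-np.sin(a)])
    out=[]
    for n,pts in (("top",dict(b=(309,251),k=(362,236),o=(402,275),lb=(357,213),lo=(388,220))),("side",dict(k=(348,254),o=(347,293),lb=(359,241),lo=(372,260)))):
        c=cam(n);h=cv2.cvtColor(c["color"],cv2.COLOR_RGB2HSV)
        M=dict(b=cv2.inRange(h,(100,120,60),(130,255,255)),k=cv2.inRange(h,(0,0,0),(180,255,60)),o=cv2.inRange(h,(3,130,120),(20,255,255)))
        P=[];Q=[]
        for k,uv in pts.items():
            ce,a=cen(M[k[-1]],uv,12)
            z=.127 if len(k)==2 else .1205
            P.append(plane(c,[ce],z)[0,:2]);Q.append({'b':lab(-1.047),'k':lab(0),'o':lab(1.047),'lb':[.112,-.065],'lo':[.112,-.125]}[k])
            print(n,k,ce.round(1),a)
        P=np.array(P);Q=np.array(Q);p=P-P.mean(0);q=Q-Q.mean(0)
        th=np.arctan2((q[:,0]*p[:,1]-q[:,1]*p[:,0]).sum(),(q*p).sum())
        Rm=np.array([[np.cos(th),-np.sin(th)],[np.sin(th),np.cos(th)]]);t=P.mean(0)-Rm@Q.mean(0)
        print(n,"pose",t.round(4),np.degrees(th).round(2),"res mm",((P-Q@Rm.T-t)*1e3).round(1).tolist());out.append((t,th))
    return out
if __name__=="__main__":
    o=pose();t=(o[0][0]+o[1][0])/2;th=o[0][1]
    c=cam("top");h=cv2.cvtColor(c["color"],cv2.COLOR_RGB2HSV)
    m=cv2.inRange(h,(0,0,190),(180,60,255));k=np.zeros_like(m);cv2.rectangle(k,(185,160),(430,365),255,-1)
    cn=max(cv2.findContours(m&k,0,2)[0],key=cv2.contourArea);r=cv2.minAreaRect(cn)
    X=plane(c,cv2.boxPoints(r),.12)[:,:2];print("cover",X.mean(0),X.round(3).tolist())
    e=X[1]-X[0];f=X[2]-X[1];print(np.hypot(*e),np.hypot(*f),np.degrees(np.arctan2(*e[::-1])))
    Rm=R.from_euler('z',th).as_matrix()[:2,:2]
    for n,uv,z in (("toggle blue",(264,243),.14),("lever end",(319,255),.162),("tape",(325,328),.139)): print(n,((plane(c,[uv],z)[0,:2]-t)@Rm*1e3).round(1))
    for n,b in(("pivot",(0,.085)),("axis",(-.03,-.085)),("hend",(-.03+.082*.5,-.085+.082*.866))):print(n,(Rm@b+t).round(4))
E
python3 meas.py
```

```text
top b [308.7 250.5] 58
top k [362.  235.6] 53
top o [401.7 274.5] 66
top lb [357.  212.3] 67
top lo [388.  220.5] 74
top pose [0.5636 0.0788] -13.49 res mm [[-0.3, -0.0], [0.2, -0.1], [-0.2, 0.1], [0.3, -0.2], [0.0, 0.2]]
side k [347.5 254. ] 26
side o [346.  292.7] 43
side lb [358.9 239.9] 37
side lo [372.1 259. ] 46
side pose [0.5618 0.0803] -13.62 res mm [[-0.5, -0.0], [0.1, 0.0], [0.4, 0.1], [-0.0, -0.1]]
cover [0.56285654 0.08102321] [[0.472, 0.296], [0.744, 0.238], [0.652, -0.14], [0.384, -0.07]]
0.27858226924119084 0.38857853670485265 -12.185977168217471
toggle blue [13.4 84.9]
lever end [ 15.4 -17.5]
tape [-106.9  -60.5]
pivot [0.5826 0.1622]
axis [0.5137 0.0039]
hend [0.5702 0.0634]
```

>>> send_rows(
  targets=[
    [1,[0,0,0],-0.18],
    [1,[-0.94,-0.55,0],0],
    [1,[-0.94,-0.55,0],0],
    [1,[-0.94,-0.55,0],0],
    [1,[-0.94,-0.55,0],0],
    [1,[-0.94,-0.55,0],0],
    [1,[-0.94,-0.55,0],0],
    [1,[-0.94,-0.55,0],0],
    [1,[-0.94,-0.55,0],0],
    [1,[-0.94,-0.55,0],0],
    [1,[-0.94,-0.55,0],0],
    [1,[-0.94,-0.55,0],0],
    [1,[-0.94,-0.55,0],0],
    [1,[-0.94,-0.55,0],0],
    [1,[-0.94,-0.55,0],0],
    [1,[-0.94,-0.55,0],0],
    [1,[-0.94,-0.55,0],0],
    [1,[-0.94,-0.55,0],0],
    [1,[-0.94,-0.55,0],0],
    [1,[-0.94,-0.55,0],0],
  ],
  grip_force=30,
)

```text
clock: 2.25
tcp_pos: [0.606, 0.1737, 0.3027]
tool_rot: [0.0, 0.117, 0.993, -0.0]
force: [-0.5, 0.1, 0.4]
grip_width: 0.0003
grip_force: 0.0
```

```bash
cat > go.py <<'E'
import sys
from h import *
T=np.array([.5627,.0796]);RB=R.from_euler('z',-13.55,degrees=True).as_matrix()
def where(goal=None,roll=0):
    s=manip.get_state();q=s["tool_rot"];Rt=R.from_quat([q[1],q[2],q[3],q[0]]).as_matrix();p=s["tcp_pos"]
    b=RB.T@(p-[*T,0])
    a=RB.T@Rt[:,0];ang=np.degrees(np.arctan2(a[1],-a[0]))  # clockwise roll rel. to board
    print("t",round(s["clock"],2),"board mm",(b*1e3).round(1),"tip z",round((p[2]-.097)*1e3,1),"roll",ang.round(2),"tilt",Rt[:,2].round(3),"F_board",(RB.T@s["force"]).round(1),"w",round(s["grip_width"],4))
    if goal is not None:
        g=RB@(np.array(goal)/1e3+[0,0,.097])+[*T,0]
        print("delta units",(Rt.T@(g-p)/.03).round(3),"roll units",round((roll-ang)/6,3))
if __name__=="__main__":
    a=list(map(float,sys.argv[1:]));where(a[:3] if a else None,a[3] if len(a)>3 else 0)
E
python3 go.py 46 85 133
```

```text
t 2.25 board mm [ 20.1 101.7 302.7] tip z 205.7 roll -0.09 tilt [ 0. -0. -1.] F_board [-0.5 -0.1  0.4] w 0.0003
delta units [-0.863 -0.558  2.424] roll units 0.016
```

>>> send_rows(
  targets=[
    [1,[0,0,0],0],
    [1,[0,0,0],0],
    [1,[0,0,0],0],
  ],
)

```text
clock: 2.55
tcp_pos: [0.6046, 0.1757, 0.3026]
tool_rot: [-0.0, 0.117, 0.993, 0.0]
force: [-1.2, -0.1, 0.9]
grip_width: 0.0004
grip_force: 0.0
```

```bash
python3 go.py 46 85 133
```

```text
t 2.55 board mm [ 18.3 103.2 302.6] tip z 205.6 roll -0.12 tilt [-0.  0. -1.] F_board [-1.1 -0.4  0.9] w 0.0004
delta units [-0.924 -0.61   2.419] roll units 0.02
```

>>> send_rows(
  targets=[
    [1,[-0.46,-0.3,0],0.02],
    [1,[-0.46,-0.31,0],0],
    [1,[0,0,0.5],0],
    [1,[0,0,0.5],0],
    [1,[0,0,0.5],0],
    [1,[0,0,0.5],0],
    [1,[0,0,0.3],0],
    [1,[0,0,0.12],0],
    [1,[0,0,0],0],
    [1,[0,0,0],0],
  ],
)

```text
clock: 3.55
tcp_pos: [0.628, 0.1506, 0.2306]
tool_rot: [0.0, 0.119, 0.993, 0.0]
force: [-0.1, 0.1, 0.7]
grip_width: 0.0002
grip_force: 0.0
```

```bash
python3 go.py 20 85 133
python3 - <<'E'
from h import *
c=cam("side");cv2.imwrite("pics/s1.png",cv2.resize(c["color"][120:320,200:420,::-1],None,fx=3,fy=3,interpolation=2)[:600])
E
```

```text
t 3.55 board mm [ 46.8  84.3 230.6] tip z 133.6 roll 0.09 tilt [ 0.001  0.    -1.   ] F_board [-0.1  0.1  0.7] w 0.0002
delta units [0.894 0.023 0.019] roll units -0.014
```

View pics/s1.png

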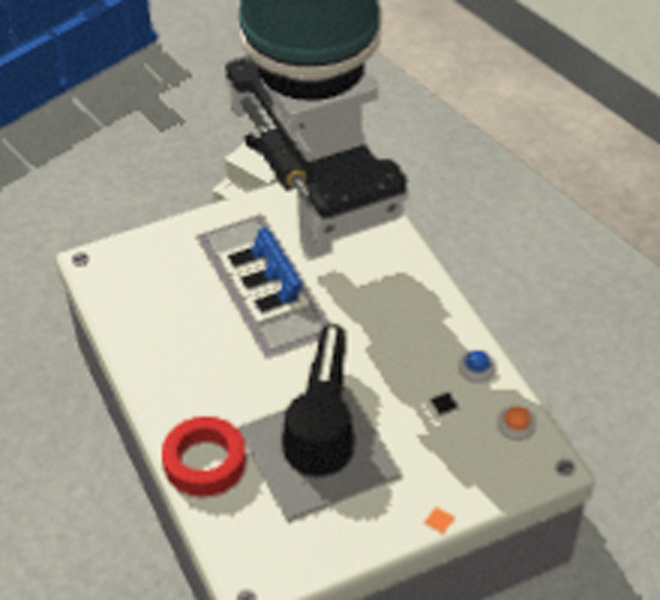

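The closed fingers stand just up-board of the blue bar, and everything else is undisturbed. I'll push slowly down the board.

>>> send_rows(
  targets=[
    [1,[0.12,0,0],0],
    [1,[0.12,0,0],0],
    [1,[0.12,0,0],0],
    [1,[0.1,0,0],0],
    [1,[0.1,0,0],0],
    [1,[0.1,0,0],0],
    [1,[0.1,0,0],0],
    [1,[0.1,0,0],0],
    [1,[0.1,0,0],0],
    [1,[0.1,0,0],0],
    [1,[0.1,0,0],0],
    [1,[0.1,0,0],0],
    [1,[0.05,0,0],0],
    [1,[0,0,0],0],
  ],
)

```text
clock: 5.0
tcp_pos: [0.5891, 0.1599, 0.23]
tool_rot: [-0.0, 0.119, 0.993, -0.0]
force: [1.3, -0.3, 2.2]
grip_width: 0.0006
grip_force: 1.2
```

```bash
python3 go.py 1 85 133
```

```text
t 5.0 board mm [  6.9  84.2 230. ] tip z 133.0 roll 0.08 tilt [-0.001 -0.    -1.   ] F_board [ 1.3 -0.   2.2] w 0.0006
delta units [ 0.196  0.025 -0.001] roll units -0.013
```

Contact is light. I'll continue in small steps, watching the force.

>>> send_rows(
  targets=[
    [1,[0.05,0,0],0],
    [1,[0.05,0,0],0],
    [1,[0.05,0,0],0],
    [1,[0,0,0],0],
  ],
)

```text
clock: 5.4
tcp_pos: [0.586, 0.1605, 0.2303]
tool_rot: [0.001, 0.119, 0.993, 0.0]
force: [9.9, -0.6, -1.4]
grip_width: 0.0008
grip_force: 4.4
```

```bash
python3 go.py 1 85 133;python3 - <<'E'
from h import *
c=cam("side");cv2.imwrite("pics/s2.png",cv2.resize(c["color"][170:250,240:350,::-1],None,fx=6,fy=6,interpolation=2))
E
```

```text
t 5.4 board mm [  3.7  84.1 230.3] tip z 133.3 roll 0.12 tilt [ 0.002 -0.    -1.   ] F_board [ 9.8  1.7 -1.4] w 0.0008
delta units [0.089 0.031 0.008] roll units -0.019
```

View pics/s2.png

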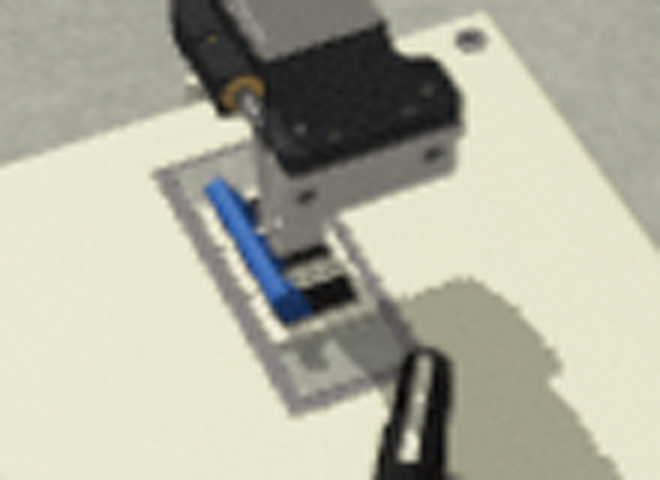

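The force of about 10 N against the stop and the bar leaning down-board show the breaker is off. I'll back off, lift and go to the lever.

>>> send_rows(
  targets=[
    [1,[-0.2,0,0],0],
    [1,[-0.1,0,-0.3],0],
    [1,[0,0,-0.8],0],
    [1,[0,0,-0.8],0],
    [1,[0.33,-0.72,0],0],
    [1,[0.33,-0.72,0],0],
    [1,[0.33,-0.72,0],0],
    [1,[0.33,-0.72,0],0],
    [1,[0,0,0],-1],
    [1,[0,0,0],-1],
    [1,[0,0,0],-1],
    [1,[0,0,0],-1],
    [1,[0,0,0],-1],
    [1,[0,0,0],-1],
    [1,[0,0,0],-1],
    [1,[0,0,0],-1],
    [1,[0,0,0],-1],
    [1,[0,0,0],-1],
    [1,[0,0,0],0],
    [1,[0,0,0],0],
  ],
)

```text
clock: 7.45
tcp_pos: [0.535, 0.084, 0.2873]
tool_rot: [-0.0, -0.392, 0.92, 0.0]
force: [-0.1, 0.5, 0.5]
grip_width: 0.0005
grip_force: 0.0
```

```bash
python3 go.py -28.6 -2.6 143 -60
```

```text
t 7.45 board mm [-28.   -2.2 287.3] tip z 190.3 roll -59.72 tilt [-0. -0. -1.] F_board [-0.2  0.5  0.5] w 0.0005
delta units [0.02  0.011 1.575] roll units -0.047
```

>>> send_rows(
  targets=[
    [1,[0.02,0,0.5],-0.05],
    [1,[0,0,0.5],0],
    [1,[0,0,0.4],0],
    [1,[0,0,0.17],0],
    [1,[0,-0.1,0],0],
    [1,[0,-0.1,0],0],
    [1,[0,-0.1,0],0],
    [1,[0,-0.1,0],0],
    [1,[0,-0.05,0],0],
    [1,[0,-0.05,0],0],
    [1,[0,0,0],0],
    [1,[0,0,0],0],
  ],
)

```text
clock: 8.65
tcp_pos: [0.5455, 0.0734, 0.24]
tool_rot: [-0.0, -0.396, 0.918, -0.0]
force: [-0.5, -0.6, -0.4]
grip_width: 0.0005
grip_force: 0.0
```

```bash
python3 go.py -8.5 -14.1 143 -60;python3 - <<'E'
from h import *
c=cam("side");cv2.imwrite("pics/s3.png",cv2.resize(c["color"][190:320,220:400,::-1],None,fx=4,fy=4,interpolation=2))
E
```

```text
t 8.65 board mm [-15.3 -10.1 240. ] tip z 143.0 roll -60.21 tilt [-0. -0. -1.] F_board [-0.4 -0.7 -0.4] w 0.0005
delta units [ 0.004 -0.262 -0.001] roll units 0.036
```

View pics/s3.png

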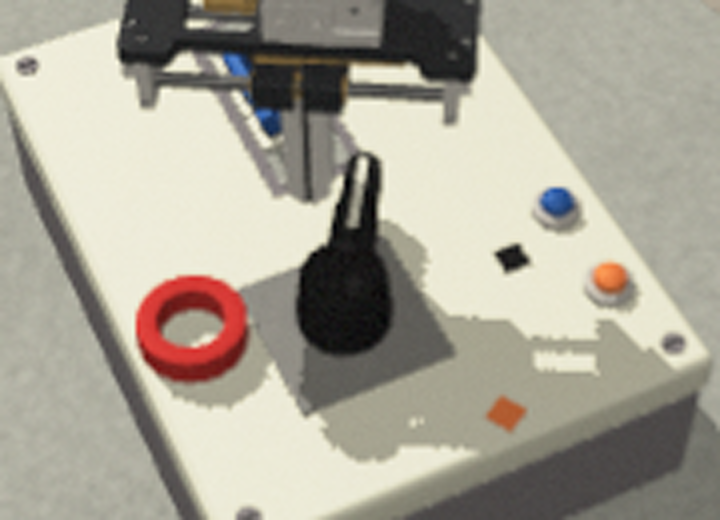

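The fingers stand just behind the arm near its end, clear of everything else. I'll sweep along an arc about the axis.

>>> send_rows(
  targets=[
    [1,[0,-0.07,0],0],
    [1,[-0.036,-0.127,0],0.5],
    [1,[-0.036,-0.127,0],0.5],
    [1,[-0.036,-0.127,0],0.5],
    [1,[-0.036,-0.127,0],0.5],
    [1,[-0.036,-0.127,0],0.5],
    [1,[-0.036,-0.127,0],0.5],
    [1,[-0.036,-0.127,0],0.5],
    [1,[-0.036,-0.127,0],0.5],
    [1,[-0.036,-0.127,0],0.5],
    [1,[-0.036,-0.127,0],0.5],
    [1,[-0.036,-0.127,0],0.5],
    [1,[-0.036,-0.127,0],0.5],
    [1,[-0.036,-0.127,0],0.5],
    [1,[-0.036,-0.127,0],0.5],
    [1,[-0.036,-0.127,0],0.5],
    [1,[-0.036,-0.127,0],0.5],
    [1,[-0.036,-0.127,0],0.5],
    [1,[0,0,0],0],
  ],
)

```text
clock: 10.6
tcp_pos: [0.5878, 0.0209, 0.24]
tool_rot: [0.0, 0.038, 0.999, 0.0]
force: [0.1, -0.5, -0.3]
grip_width: 0.0007
grip_force: 0.0
```

```bash
cat > lev.py <<'E'
from go import *
where()
s=manip.get_state();q=s["tool_rot"];Rt=R.from_quat([q[1],q[2],q[3],q[0]]).as_matrix()
ax=RB@[-.030,-.085,0]+[*T,0]
r=Rt.T@(s["tcp_pos"]-ax)*1e3;print("rel axis in tool (want -72, 22.5):",r[:2].round(1),"F tool",(Rt.T@s["force"]).round(1))
E
python3 lev.py
```

```text
t 10.6 board mm [ 38.1 -51.2 240. ] tip z 143.0 roll -9.15 tilt [ 0.  0. -1.] F_board [ 0.2 -0.5 -0.3] w 0.0007
rel axis in tool (want -72, 22.5): [-72.7  22.5] F tool [-0.1 -0.5  0.3]
```

Run:
```python
from h import *
c=cam("side");cv2.imwrite("pics/s4.png",cv2.resize(c["color"][190:320,220:400,::-1],None,fx=4,fy=4,interpolation=2))
```

```text
(no output)
```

View pics/s4.png

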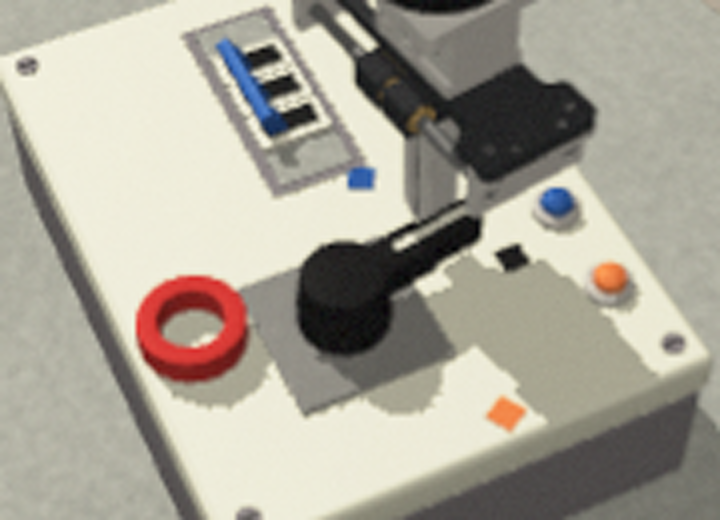

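The toggle is off and the lever is following the fingers, just short of the black label. I'll continue.

>>> send_rows(
  targets=[
    [1,[-0.036,-0.127,0],0.5],
    [1,[-0.036,-0.127,0],0.5],
    [1,[-0.036,-0.127,0],0.5],
    [1,[-0.036,-0.127,0],0.5],
    [1,[-0.036,-0.127,0],0.5],
    [1,[-0.036,-0.127,0],0.5],
    [1,[-0.036,-0.127,0],0.5],
    [1,[-0.036,-0.127,0],0.5],
    [1,[-0.036,-0.127,0],0.5],
    [1,[-0.036,-0.127,0],0.5],
    [1,[-0.036,-0.127,0],0.5],
    [1,[-0.036,-0.127,0],0.5],
    [1,[-0.036,-0.127,0],0.5],
    [1,[-0.036,-0.127,0],0.5],
    [1,[-0.036,-0.127,0],0.5],
    [1,[-0.036,-0.127,0],0.5],
    [1,[-0.036,-0.127,0],0.5],
    [1,[-0.036,-0.127,0],0.5],
    [1,[-0.036,-0.127,0],0.5],
    [1,[0,0,0],0],
  ],
)

```text
clock: 12.65
tcp_pos: [0.5682, -0.0488, 0.24]
tool_rot: [0.0, 0.51, 0.86, -0.0]
force: [-0.0, 0.2, -0.6]
grip_width: 0.0007
grip_force: 0.0
```

```bash
python3 lev.py
```

```text
t 12.65 board mm [  35.4 -123.5  240. ] tip z 143.0 roll 47.77 tilt [ 0. -0. -1.] F_board [-0.1  0.2 -0.6] w 0.0007
rel axis in tool (want -72, 22.5): [-72.5  22.6] F tool [0.2 0.1 0.6]
```

>>> send_rows(
  targets=[
    [1,[-0.036,-0.127,0],0.5],
    [1,[-0.036,-0.127,0],0.5],
    [1,[-0.036,-0.127,0],0.5],
    [1,[-0.018,-0.064,0],0.25],
    [1,[-0.018,-0.064,0],0.25],
    [1,[0,0,0],0],
    [1,[0,0,0],0],
  ],
)

```text
clock: 13.35
tcp_pos: [0.5561, -0.0588, 0.24]
tool_rot: [-0.0, 0.597, 0.802, -0.0]
force: [1.5, -0.3, -0.3]
grip_width: 0.0007
grip_force: 0.8
```

```bash
python3 lev.py
python3 - <<'E'
from h import *
c=cam("top");cv2.imwrite("pics/t5.png",cv2.resize(c["color"][180:360,250:450,::-1],None,fx=3,fy=3,interpolation=2))
c=cam("side");cv2.imwrite("pics/s5.png",cv2.resize(c["color"][190:320,220:400,::-1],None,fx=4,fy=4,interpolation=2))
E
```

```text
t 13.35 board mm [  26.  -136.1  240. ] tip z 143.0 roll 59.72 tilt [-0. -0. -1.] F_board [ 1.5  0.1 -0.3] w 0.0007
rel axis in tool (want -72, 22.5): [-72.4  22.6] F tool [-0.7  1.3  0.3]
```

View pics/s5.png

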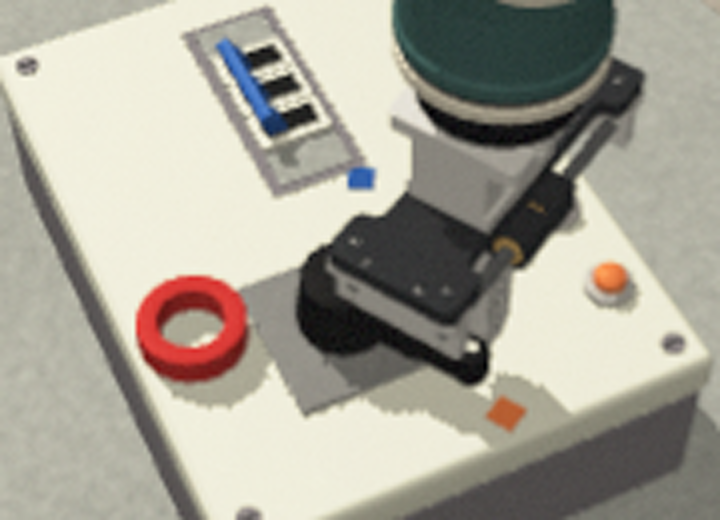

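The arm points nearly at the orange label. I'll push gently a few mm further, towards the stop.

>>> send_rows(
  targets=[
    [1,[0,-0.04,0],0.1],
    [1,[0,-0.04,0],0.1],
    [1,[0,-0.03,0],0.1],
    [1,[0,0,0],0],
  ],
)

```text
clock: 13.85
tcp_pos: [0.5531, -0.0601, 0.2401]
tool_rot: [0.001, 0.61, 0.792, 0.0]
force: [4.5, -3.2, -1.2]
grip_width: 0.0002
grip_force: 1.9
```

```bash
python3 lev.py
```

```text
t 13.85 board mm [  23.4 -138.1  240.1] tip z 143.1 roll 61.65 tilt [ 0.001 -0.001 -1.   ] F_board [ 5.1 -2.  -1.2] w 0.0002
rel axis in tool (want -72, 22.5): [-72.3  22. ] F tool [-4.2  3.5  1.2]
```

>>> send_rows(
  targets=[
    [1,[0,0.2,0],0],
    [1,[0,0.2,0],0],
    [1,[0,0,-0.6],0],
    [1,[0,0,-0.8],0],
    [1,[0,0,-0.4],0],
    [1,[0,0,0],-1],
    [1,[0,0,0],-1],
    [1,[0,0,0],-1],
    [1,[0,0,0],-1],
    [1,[0,0,0],-1],
    [1,[0,0,0],-1],
    [1,[0,0,0],-1],
    [1,[0,0,0],-1],
    [1,[0,0,0],-1],
    [1,[0,0,0],-1],
    [1,[0,0,0],-0.3],
    [1,[0,0,0],0],
  ],
)

```text
clock: 15.55
tcp_pos: [0.5646, -0.0566, 0.2938]
tool_rot: [-0.0, 0.117, 0.993, 0.0]
force: [0.8, 0.8, -0.6]
grip_width: 0.0009
grip_force: 0.0
```

```bash
python3 go.py -46 85 197
```

```text
t 15.55 board mm [  33.7 -132.   293.8] tip z 196.8 roll -0.14 tilt [-0.  0. -1.] F_board [ 0.6  0.9 -0.6] w 0.0009
delta units [ 2.640e+00  7.239e+00 -7.000e-03] roll units 0.023
```

>>> send_rows(
  targets=[
    [1,[0.26,0.72,0],0.02],
    [1,[0.26,0.72,0],0],
    [1,[0.26,0.72,0],0],
    [1,[0.26,0.72,0],0],
    [1,[0.26,0.72,0],0],
    [1,[0.26,0.72,0],0],
    [1,[0.26,0.72,0],0],
    [1,[0.26,0.72,0],0],
    [1,[0.26,0.72,0],0],
    [1,[0.3,0.76,0],0],
    [1,[0,0,0],0],
    [1,[0,0,0],0],
    [1,[0,0,0],0],
  ],
)

```text
clock: 16.85
tcp_pos: [0.5382, 0.1721, 0.2939]
tool_rot: [0.0, 0.118, 0.993, -0.0]
force: [0.4, -0.6, -0.1]
grip_width: 0.0001
grip_force: 0.0
```

```bash
python3 go.py -46 85 133; python3 meas.py | grep pose
python3 - <<'E'
from h import *
c=cam("top");cv2.imwrite("pics/t6.png",cv2.resize(c["color"][160:370,180:440,::-1],None,fx=2.8,fy=2.8,interpolation=2))
E
```

```text
t 16.85 board mm [-45.5  84.2 293.9] tip z 196.9 roll 0.03 tilt [ 0. -0. -1.] F_board [ 0.5 -0.5 -0.1] w 0.0001
delta units [0.017 0.027 2.131] roll units -0.005
top pose [0.5636 0.0788] -13.46 res mm [[-0.3, -0.0], [0.1, -0.0], [-0.1, 0.1], [0.3, -0.2], [-0.0, 0.2]]
side pose [0.5614 0.0802] -13.44 res mm [[-0.5, -0.3], [-0.1, 0.0], [0.5, 0.3], [0.2, -0.1]]
```

View pics/t6.png

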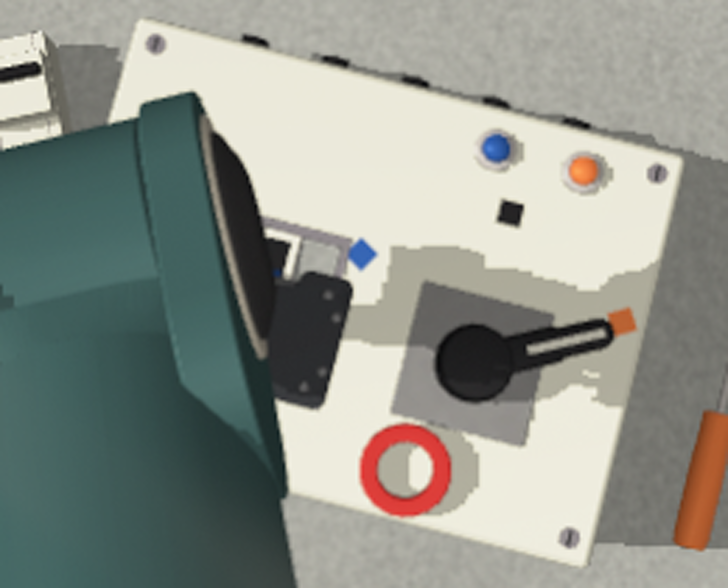

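The lever is at the orange label, the board hasn't moved, and the tape is untouched. Next I'll push the toggle on.

>>> send_rows(
  targets=[
    [1,[0,0.03,0.6],0],
    [1,[0,0,0.7],0],
    [1,[0,0,0.6],0],
    [1,[0,0,0.23],0],
    [1,[0,0,0],0],
    [1,[-0.12,0,0],0],
    [1,[-0.12,0,0],0],
    [1,[-0.12,0,0],0],
    [1,[-0.1,0,0],0],
    [1,[-0.1,0,0],0],
    [1,[-0.1,0,0],0],
    [1,[-0.1,0,0],0],
    [1,[-0.1,0,0],0],
    [1,[-0.1,0,0],0],
    [1,[-0.1,0,0],0],
    [1,[-0.1,0,0],0],
    [1,[-0.1,0,0],0],
    [1,[-0.05,0,0],0],
    [1,[0,0,0],0],
  ],
)

```text
clock: 18.95
tcp_pos: [0.5768, 0.1646, 0.2301]
tool_rot: [0.0, 0.117, 0.993, -0.0]
force: [-0.3, 0.1, 1.5]
grip_width: 0.0008
grip_force: 0.9
```

```bash
python3 go.py -1 85 133
```

```text
t 18.95 board mm [ -6.2  86.  230.1] tip z 133.1 roll -0.08 tilt [ 0. -0. -1.] F_board [-0.3 -0.   1.5] w 0.0008
delta units [-0.174 -0.033  0.002] roll units 0.013
```

>>> send_rows(
  targets=[
    [1,[-0.05,0,0],0],
    [1,[-0.05,0,0],0],
    [1,[-0.04,0,0],0],
    [1,[0,0,0],0],
  ],
)

```text
clock: 19.35
tcp_pos: [0.5801, 0.1639, 0.2297]
tool_rot: [-0.001, 0.117, 0.993, -0.0]
force: [-6.1, 0.2, 0.9]
grip_width: 0.0005
grip_force: 3.4
```

```bash
python3 go.py
```

```text
t 19.35 board mm [ -2.9  86.1 229.7] tip z 132.7 roll -0.1 tilt [-0.002 -0.    -1.   ] F_board [-6.  -1.2  0.9] w 0.0005
```

>>> send_rows(
  targets=[
    [1,[-0.03,0,0],0],
    [1,[0,0,0],0],
    [1,[0.2,0,0],0],
    [1,[0.2,0,0],0],
    [1,[0,0,-0.7],0],
    [1,[0,0,-0.9],0],
    [1,[0,0,-0.9],0],
    [1,[0.9,0,-0.5],0],
    [1,[0.9,0.3,0],0],
    [1,[0.9,0.3,0],0],
    [1,[0.9,0.5,0],0],
    [1,[0,0.9,0],0],
    [1,[0,0.9,0],0],
    [1,[0,0.9,0],0],
    [1,[0,0.9,0],0],
    [1,[0,0.9,0],0],
    [1,[0,0,0],0],
    [1,[0,0,0],0],
  ],
)

```text
clock: 21.15
tcp_pos: [0.5037, 0.3549, 0.3198]
tool_rot: [0.0, 0.117, 0.993, -0.0]
force: [0.0, -0.9, -0.2]
grip_width: 0.0002
grip_force: 0.0
```

```bash
python3 go.py; python3 meas.py | grep pose
python3 - <<'E'
from h import *
a=cam("top")["color"][160:370,180:440,::-1];b=cam("side")["color"][150:360,200:460,::-1]
cv2.imwrite("pics/f.png",cv2.resize(np.hstack([a,b]),None,fx=1.53,fy=1.53,interpolation=2))
E
```

```text
t 21.15 board mm [-121.9  253.8  319.8] tip z 222.8 roll -0.11 tilt [ 0.    -0.001 -1.   ] F_board [ 0.2 -0.9 -0.2] w 0.0002
top pose [0.5635 0.0787] -13.41 res mm [[-0.2, 0.0], [0.2, -0.1], [-0.1, 0.0], [0.2, -0.2], [-0.1, 0.2]]
side pose [0.5615 0.0802] -13.47 res mm [[-0.4, -0.0], [-0.1, 0.0], [0.3, 0.1], [0.2, -0.1]]
```

View pics/f.png

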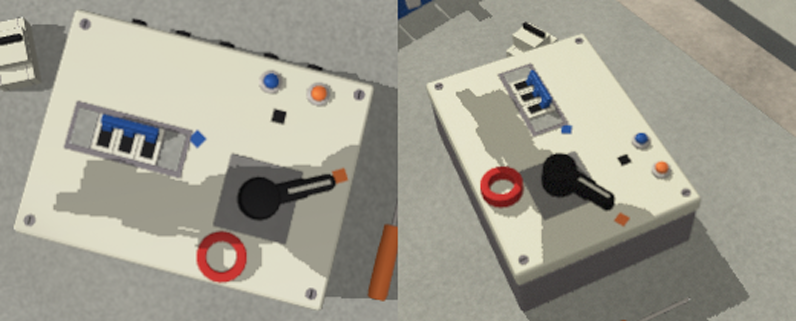

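The toggle is on again (leaning to the glands), the lever is at orange, and the board and loose items are where they were. I'm handing the job in.

```bash
python3 -c "from station import manip;print(manip.close_job())"
```

```text
the job is handed in; nothing more can be done
None
```

The load is on the generator and the job is handed in: breaker pushed off, lever moved from mains to generator, breaker pushed on again, with the board and loose items unmoved in the final pictures (about 21 s of the 58 s allowed).

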